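Clip the glazed tile down and hold the spray stencil over it

TASK

Ready the wet-glazed tile for spraying: first press both hinged clips of its jig down until they snap shut. Then lift the metal stencil by its wooden handle, carry it over the rack of standing tiles, and finish holding it still, level, centred and square over the tile about one centimetre above the glaze, keeping it in the gripper when the program ends. Neither stencil nor fingers may ever touch the wet tile, the stencil must not touch the jig or the rack, and the other ware must be left undisturbed.

Things in the scene. Friction and masses are not known exactly. Their poses are not given: they have to be found in the camera images.
- jig: Fixed plywood jig, base 256 (x) x 116 (y) x 12 mm, left or right of the rack. Origin: centre of its underside on the table; x along its length and the tile's, z up. The tile sits in its middle. At each end (x = -114, +114 mm, z = 24 mm) a clip is hinged about an axis along y, between two steel cheeks (12 x 8 mm, at y = +-22 mm, up to z = 35 mm).
- tile: Pale wet-glazed tile 140 x 100 x 8 mm, fast in the jig, its long side along the jig's x. Origin: centre of its underside, 12 mm above the table. Nothing may touch it (the clips rest on its bare ends, which is meant).
- tile_top (a point): Centre of the tile's upper face, 20 mm above the table; axes as the jig's.
- clip_near (a joint): Angle (rad) of the clip at the jig's -x end: 0 = shut, level; starts open between 0.5 and 0.84. It swings freely and stays where left until a sprung ball catch at about 0.3 rad, which resists with up to about 12 N at the pressing point; pressed below about 0.08 rad it snaps down by itself and is held shut, so press it right down. Rigid stop at 0.
- clip_far (a joint): The same for the clip at the jig's +x end.
- clip_near_press (a point): Pressing point on the upper face of the clip (flat steel, 30 mm wide, 8 thick, reaching 54 mm from hinge to tip, tip towards the tile), 28 mm from the hinge, moves with it. Shut: at x = -86, y = 0, z = 28 mm in the jig's frame, tip lying 10 mm over the tile's end. Closed fingertips pushed straight down at that x, y take the open clip all the way.
- clip_far_press (a point): The same for the far clip; when shut at x = +86, y = 0, z = 28 mm in the jig's frame. Beside each clip at x = +-78, y = +29 mm stands its small steel catch post, up to z = 28 mm.
- stencil: Loose spray stencil, 0.11 to 0.2 kg: aluminium plate 96 (x) x 76 (y) x 3 mm with windows, flat on the table across the rack from the jig. Origin: centre of its underside; x along its long side. Bridge handle: wooden bar 96 mm along x, 12 wide, from 38 to 50 mm above the underside, on posts at x = +-41 mm. Half a turn looks the same. Fits between the shut clips (tips 120 mm apart).
- rack: Fixed wooden rack, 215 (x) x 80 (y) mm, of standing biscuit tiles, 110 mm high, in the middle between jig and stencil. Origin: centre of its underside.
- vase: Loose vase, 76 mm across, 135 mm high; origin at the centre of its underside. Bystander.
- cup: Loose cup, 66 mm across, 75 mm high, at the robot's end of the rack; origin at the centre of its underside. Bystander.
- bowl: Loose bowl, 120 mm across, 55 mm high; origin at the centre of its underside. Bystander.
- jar: Loose jar, 64 mm across, 85 mm high; origin at the centre of its underside. Bystander.
- mould: Loose plaster mould block 90 x 120 x 50 mm; origin at the centre of its underside. Bystander.
- mug: Loose mug with a handle, 76 mm across, 85 mm high; origin at the centre of its underside. Bystander.
Things that resemble listed ones, but are neither listed nor needed, are in the scene too. What is shaped like the stencil but pink is not meant.

How it is judged:
By the outcome, as a careful person would: the job done as asked, in the order asked, and still so for the second after the job is handed in, while the arm keeps its last pose, push and grip.
It also fails if it takes over 64 s, if anything falls off the work surface, if the arm or the gripper's body presses on something with over 40 N, if the wrist force passes 120 N, or if a joint passes its speed limit or range.

ROBOT

A 7-joint arm with a two-finger parallel gripper is mounted at the origin on the work surface. World frame = base frame: x ahead of the robot, y to its left, z up, the work surface at z = 0. Lengths are in m, angles in rad, forces in N, time in s.
With the tool pointing down it reaches from about 0.4 to 0.875 m from the base axis. Payload 19.3 kg.
Tool frame: the origin (TCP) lies at the very end of the fingers, on their centre line; the grasp point (between the pads) lies bot.pinch_z behind it (bot.pinch_z is the distance from the TCP to the grasp point, in m); z points along the fingers, y is the line along which they close (so a half turn about z gives the same grasp; the last joint's range is limited). The gripper opens to 85 mm and grips with 20 to 120 N. Pads are 22 mm wide; open, the fingers measure 114 mm over their backs; the gripper's body (76 mm by 85 mm) begins 54 mm behind the grasp point. The pads swing forward as they close: fully open they stand 13 mm farther back than shut.
Start: joints at [-1.401, 0.521, -0.036, 1.599, 0.021, 1.021, -0.113], TCP at [0.148, 0.607, 0.231] pointing down, gripper open.
Joint ranges: [-2.91, 2.91], [-0.3, 2.13], [-1.5, 1.42], [0.17, 2.43], [-1.26, 4.41], [0.16, 1.93], [-2.52, 2.52]. Speed limits (rad/s): [1.89, 1.89, 2.39, 2.39, 3.01, 3.01, 3.01].

INTERFACE

Orientations are given as [roll, pitch, yaw] about the fixed x, y, z axes, in that order (R = Rz(yaw) Ry(pitch) Rx(roll)).
In Python, from workcell import bot, grab_frame, ticket gives the robot as it stands.
- The arm moves only by the tool arm_command, never from a script. Its argument "commands" is a list of rows, each a list of 3 entries, a list of its own where there are three numbers: the shift along the world's x, y, z in mm, then the turn about the world's z in rad, then the gripper command: -1 is fully open, 1 is shut, values between are in proportion. In form: [[[tx, ty, tz], roll, fingers], ...]. A call has 1 to 20 rows; each row shifts and turns the commanded pose from where the row before left it; what a row does not reach is not made up. A row lasts 1/10 s, in which the tool goes at most 50 mm and 8.59 degrees, less where a joint would pass 70% of its speed; a pose out of reach is approached as far as the arm can. A call with a gripper value outside its range is refused whole. The fingers move at their own pace and stop on an object; "newtons" is the grip in N (left out, the last holds). Time passes only in rows, so rows that do not move let the fingers close. It gives the time, the measured TCP pose, the force, the opening and the grip force at its end, in the units of the state.
- bot.observe(): the state, without advancing time (a new reading comes with each control period).
- grab_frame(name): name is "side" or "top" or "wrist"; returns a dict with "image" (420x560x3 uint8, red, green, blue), "vertical_fov" (degrees; the focal length in pixels is half the picture's height over the tangent of half this angle, whatever the lens; pixels are square), "cx", "cy" (the principal point, pixels), "R" (3x3) and "t" (3): a world point X has camera coordinates R X + t. Camera axes: x right, y down, z forward; pixel columns grow to the right and rows downward; lengths in m; the calibration is good to about 2 mm. A picture is of the moment at which its call begins. There is no depth.
- ticket.job_done(): hands the job in; it is judged then, once.
The state is a dict: "clock": time; "qpos": joint angles; "qd": joint speeds; "joint_efforts": joint torques, N m; "position": TCP position; "tool_rot": TCP orientation; "force": force on the tool from outside, world axes, zero at the start; "moment": the same for the moment, N m; "grip_width": finger opening in m; "finger_force": force on a finger pad.
Only numpy, scipy, OpenCV 4.12 (cv2) and the standard library are available. Lean on these libraries where they do the work, as an engineer would, in place of code of your own. Each camera call takes 0.05 s, during which the arm holds its last target. There are 200 camera calls.

## Working session

There is one attempt and no reset: what is moved stays moved. The work goes in short steps, Python scripts to look and compute and a tool call to move; the robot and the scene stay as the last step left them, time stands still between calls to the robot, and variables do not carry over. Pictures are saved under pics/ and viewed, at most 10 in all, crops included, and the job is handed in when it is done.

Besides the shell and the picture viewer there is one more tool, called after "Call:" as name(argument=value, ...) on one line, values as JSON. arm_command: Moves the arm, as the interface text tells. Its arguments: {"type":"object","properties":{"commands":{"type":"array"},"newtons":{"type":"number"}},"required":["commands"]}

```bash
mkdir -p pics; ls; python3 - <<'E'
from workcell import bot, grab_frame
import cv2,pickle
for n in ["top","side"]:
    f=grab_frame(n); cv2.imwrite(f"pics/{n}0.png",f["image"][:,:,::-1]); pickle.dump(f,open(f"{n}0.pkl","wb"))
    print(n,f["vertical_fov"],f["cx"],f["cy"],f["R"],f["t"])
s=bot.observe(); print({k:s[k] for k in("clock","position","tool_rot","grip_width","force")},bot.pinch_z)
E
```

```text
pics
top 47.593198849498066 282.2535306271893 210.29454974040559 [[-0.02967678 -0.99954459 -0.00546826]
 [-0.99643193  0.03001592 -0.0788825 ]
 [ 0.07901071  0.00310777 -0.99686892]] [0.02020173 0.49963217 1.45246222]
side 46.57795280285199 276.32452701212594 204.1981620791668 [[ 0.99417676 -0.10689644  0.01362832]
 [-0.06852443 -0.72471475 -0.68563324]
 [ 0.08316839  0.68070675 -0.72781958]] [-0.49934026  0.06946873  1.64195673]
{'clock': 0.1, 'position': array([0.14842265, 0.60681402, 0.23078766]), 'tool_rot': array([-3.14058579e+00,  7.52717069e-05,  2.90174889e+00]), 'grip_width': 0.08532132587711186, 'force': array([-0.21012283, -0.24728453, -0.00553943])} 0.0187
```

View pics/top0.png

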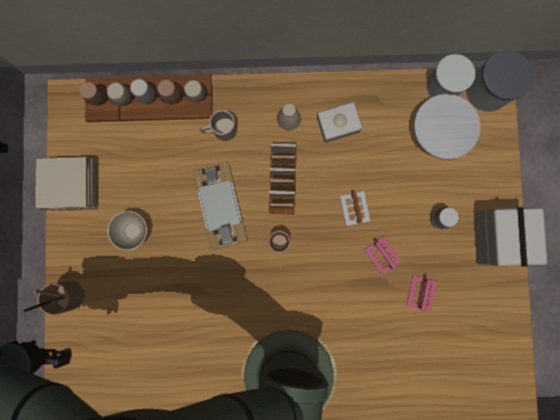

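View pics/side0.png

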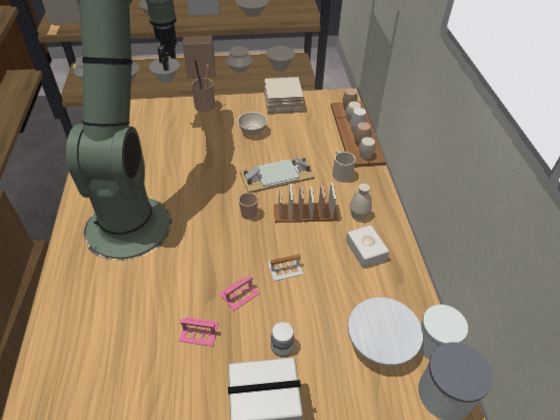

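Top view: the jig is at (220,205), the rack at (283,178), the cup at (280,240), and the mug at (222,124) beyond the jig. There are three stencil-shaped things: silver with a wooden handle at (355,208), pink at (382,254) and pink at (422,292). The silver one fits the description. I'll enlarge the top view to confirm it and read its pixels.

```bash
python3 - <<'E'
import pickle,cv2,numpy as np
t=pickle.load(open("top0.pkl","rb"))["image"][:,:,::-1]; s=pickle.load(open("side0.pkl","rb"))["image"][:,:,::-1]
def c(im,x,y,w,h,k): return cv2.resize(im[y:y+h,x:x+w],None,fx=k,fy=k,interpolation=cv2.INTER_CUBIC)
a=c(t,180,155,100,100,4); b=c(t,330,180,80,100,4)
d=c(s,235,150,100,50,4); e=c(s,250,245,90,50,4)
cv2.imwrite("pics/c1.png",np.vstack([np.hstack([a,b]),np.hstack([d,e])[:, :720]]))
E
```

```text
(no output)
```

View pics/c1.png

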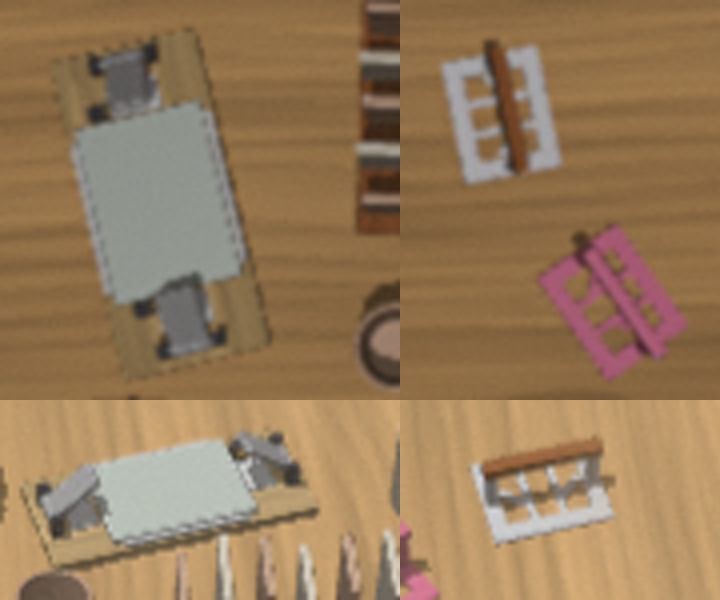

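The crop confirms that the silver plate with the brown wooden bar is the stencil; the other is pink. The plate corners are at crop (443,63), (537,45), (562,165) and (468,185). The catch posts at (97,113) and (143,305) lie on the +y side, so the jig's x points away from the robot. Next I work out the poses.

```bash
cat >h.py <<'E'
import numpy as np,cv2
def K(f):
    h=f["image"].shape[0]; F=h/2/np.tan(np.radians(f["vertical_fov"])/2)
    return np.array([[F,0,f["cx"]],[0,F,f["cy"]],[0,0,1]])
def ray(f,p):
    R,t=np.array(f["R"]),np.array(f["t"]); return -R.T@t, R.T@np.linalg.solve(K(f),[p[0],p[1],1])
def onz(f,p,z):
    o,d=ray(f,p); return o+d*(z-o[2])/d[2]
def tri(f,p,g,q):
    P=[K(k)@np.c_[k["R"],k["t"]] for k in(f,g)]
    X=cv2.triangulatePoints(P[0],P[1],np.array(p,float),np.array(q,float)).ravel(); return X[:3]/X[3]
def proj(f,X):
    c=K(f)@(np.array(f["R"])@np.array(X)+f["t"]); return c[:2]/c[2]
def fit(model,pts):  # planar: returns x,y,yaw,residual mm
    m=np.array(model,float);p=np.array(pts)[:,:2]; a=m-m.mean(0); b=p-p.mean(0)
    th=np.arctan2((a[:,0]*b[:,1]-a[:,1]*b[:,0]).sum(),(a*b).sum())
    R=np.array([[np.cos(th),-np.sin(th)],[np.sin(th),np.cos(th)]])
    t=p.mean(0)-R@m.mean(0); return t,th,np.abs((R@m.T).T+t-p).max()*1000
def rect(x,y): return [(x,y),(x,-y),(-x,-y),(-x,y)]
E
python3 - <<'E'
from h import *; import pickle
t=pickle.load(open("top0.pkl","rb")); s=pickle.load(open("side0.pkl","rb"))
def P(l,ox,oy): return [((x+.5)/4-.5+ox,(y+.5)/4-.5+oy) for x,y in l]
J=P([(52,60),(195,30),(270,347),(128,377)],180,155); T=P([(75,135),(210,103),(243,272),(113,302)],180,155)
S=P([(43,63),(137,45),(162,165),(68,185)],330,180); H=P([(92,40),(120,172)],330,180); H2=P([(201,43),(85,67)],250,245)
print("jig",fit(rect(.128,.058),[onz(t,p,.012) for p in J]))
print("tile",fit(rect(.07,.05),[onz(t,p,.02) for p in T]))
print("st",fit(rect(.048,.038),[onz(t,p,.003) for p in S]))
for a,b in zip(H,H2): print("handle",tri(t,a,s,b),onz(t,a,.05))
T2=P([(218,440),(258,487),(125,542),(82,475)],235,150) # side: far+y, far-y, near-y, near+y
for a,b in zip(T,T2): print("tile",tri(t,a,s,b))
for n,p,z in[("rackTop",(283,143),.05),("rackbot",(283,213),.02),("cup",(280,240),.075),("mug",(222,124),.085),("mould",(340,121),.05),("vase",(289,110),.13),("jar",(447,217),.085)]: print(n,onz(t,p,z))
E
```

```text
jig (array([0.52227529, 0.19888298]), np.float64(0.20733439381790905), np.float64(2.56453489736147))
tile (array([0.5213378 , 0.19843909]), np.float64(0.19252722182461332), np.float64(4.51682107413362))
st (array([ 0.50100463, -0.22291464]), np.float64(0.16465348365427485), np.float64(0.810574977994083))
handle [ 0.55399041 -0.21190062  0.03825852] [ 0.55410563 -0.21025504  0.05      ]
handle [ 0.45707059 -0.22870784  0.0416346 ] [ 0.45325831 -0.22721836  0.05      ]
tile [ 0.65631178  0.41656462 -0.82781974]
tile [ 0.67341361  0.23453933 -0.68194278]
tile [ 0.49549293  0.20514384 -0.73387322]
tile [ 0.46162392  0.37183113 -0.82169642]
rackTop [ 0.70417143 -0.00325654  0.05      ]
rackbot [0.49154526 0.00319993 0.02      ]
cup [0.40765082 0.01437258 0.075     ]
mug [0.75980703 0.17798991 0.085     ]
mould [ 0.76728271 -0.18029281  0.05      ]
vase [ 0.78309488 -0.02337614  0.13      ]
jar [ 0.46043075 -0.4793855   0.085     ]
```

Call:
arm_command(commands=[[[30,-33,0],0.035,1],[[30,-33,0],0.035,1],[[30,-33,0],0.035,1],[[30,-33,0],0.035,1],[[30,-33,0],0.035,1],[[30,-33,0],0.035,1],[[30,-33,0],0.035,1],[[30,-33,0],0.035,1],[[30,-33,0],0.035,1],[[30,-33,0],0.035,1],[[30,-33,0],0.035,1],[[30,-33,0],0.035,1],[[0,0,0],0.025,1],[[0,0,0],0,1]])

```text
clock: 1.5
position: [0.5087, 0.2103, 0.2309]
tool_rot: [-3.141, -0.001, -2.938]
force: [-0.5, 0.6, -0.3]
grip_width: -0.0002
finger_force: 0.0
```

```bash
python3 - <<'E'
from workcell import bot, grab_frame
import cv2,pickle
f=grab_frame("wrist"); cv2.imwrite("pics/w1.png",f["image"][:,:,::-1]); pickle.dump(f,open("w1.pkl","wb"))
s=bot.observe(); print({k:s[k] for k in("clock","position","tool_rot","grip_width","force")})
E
```

```text
{'clock': 1.55, 'position': array([0.50810927, 0.21133489, 0.23101705]), 'tool_rot': array([ 3.14136717e+00, -6.58037992e-04, -2.93705514e+00]), 'grip_width': 0.0003932309127157779, 'force': array([-0.40499267, -0.31826218,  0.29769151])}
```

View pics/w1.png

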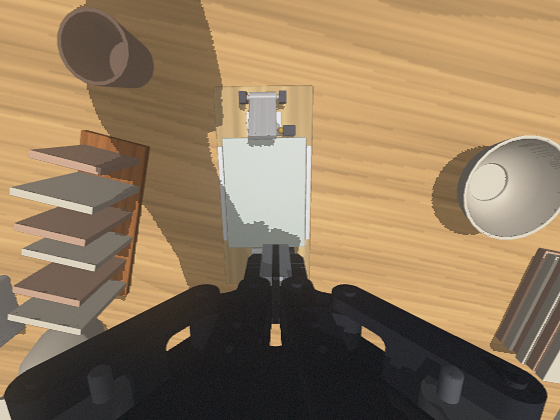

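The wrist view looks with image-up towards the robot. The near clip is at (263,118) with its post at (288,131). The tile corners are (306,138), (223,138) and (228,247), and the jig's near corners are (216,86) and (313,86).

```bash
python3 - <<'E'
from h import *; import pickle
t=pickle.load(open("top0.pkl","rb")); w=pickle.load(open("w1.pkl","rb")); s=pickle.load(open("side0.pkl","rb"))
W=[onz(w,(306,138),.02),onz(w,(223,138),.02),onz(w,(228,247),.02),onz(w,(313,86),.012),onz(w,(216,86),.012)]
M=[(-.07,.05),(-.07,-.05),(.07,-.05),(-.128,.058),(-.128,-.058)]
c,th,r=fit(M,W); print("wrist",c,th,r)
q=lambda x,y,ox,oy:((x+.5)/4-.5+ox,(y+.5)/4-.5+oy)
print("tri",tri(t,q(113,302,180,155),w,(306,138)),tri(t,q(243,272,180,155),w,(223,138)))
T=[q(x,y,180,155) for x,y in[(75,135),(210,103),(243,272),(113,302)]]
T2=[q(x,y,235,150) for x,y in[(218,40),(258,87),(125,142),(82,75)]]
for a,b in zip(T,T2): print("tile side",tri(t,a,s,b))
R=np.array([[np.cos(th),-np.sin(th)],[np.sin(th),np.cos(th)]])
for x in(-.086,.086): print("press",R@[x,0]+c)
print("robot-cam yaw check", w["R"],w["t"])
E
```

```text
wrist [0.52659219 0.20238522] 0.20388854037489662 2.4709908843057042
tri [0.44685802 0.23796299 0.00763993] [0.46750849 0.13729133 0.00206443]
tile side [0.57854385 0.26513595 0.01120522]
tile side [0.59738567 0.15485081 0.05004085]
tile side [0.47265998 0.13630479 0.01007238]
tile side [0.44696658 0.23941837 0.00074459]
press [0.44237354 0.18497204]
press [0.61081084 0.2197984 ]
robot-cam yaw check [[-2.01884384e-01  9.79408992e-01  8.49892870e-04]
 [ 9.42297408e-01  1.93997860e-01  2.72837727e-01]
 [ 2.67054846e-01  5.58825283e-02 -9.62059693e-01]] [-0.10413332 -0.5565494   0.22854978]
```

Call:
arm_command(commands=[[[-17,-7,-25],0,1],[[-17,-7,-25],0,1],[[-17,-7,-25],0,1],[[-17,-7,-25],0,1],[[0,0,-25],0,1],[[0,0,-15],0,1],[[0,0,-15],0,1],[[0,0,-10],0,1],[[0,0,-10],0,1],[[0,0,-10],0,1],[[0,0,-10],0,1],[[0,0,-5],0,1],[[0,0,0],0,1]])

```text
clock: 2.85
position: [0.44, 0.1829, 0.0307]
tool_rot: [-3.141, -0.001, -2.936]
force: [-0.0, 0.5, 0.5]
grip_width: 0.0002
finger_force: 0.0
```

Call:
arm_command(commands=[[[0,0,-2],0,1],[[0,0,-2],0,1],[[0,0,-1],0,1],[[0,0,0],0,1]])

```text
clock: 3.25
position: [0.4407, 0.1832, 0.0274]
tool_rot: [3.141, 0.001, -2.937]
force: [-5.4, -1.7, 30.1]
grip_width: 0.0001
finger_force: 15.0
```

Call:
arm_command(commands=[[[0,0,25],0,1],[[0,0,45],0,1],[[28,6,15],0,1],[[28,6,0],0,1],[[28,6,0],0,1],[[28,6,0],0,1],[[28,6,0],0,1],[[28,5,0],0,1],[[0,0,0],0,1],[[0,0,-15],0,1],[[0,0,-15],0,1],[[0,0,-15],0,1],[[0,0,-10],0,1],[[0,0,-10],0,1],[[0,0,-10],0,1],[[0,0,-5],0,1],[[0,0,-3],0,1],[[0,0,-2],0,1],[[0,0,0],0,1]])

```text
clock: 5.15
position: [0.6084, 0.2181, 0.0276]
tool_rot: [3.142, -0.0, -2.937]
force: [-9.4, -2.5, 22.1]
grip_width: 0.0002
finger_force: 10.7
```

Call:
arm_command(commands=[[[0,0,25],0,1],[[0,0,45],0,1],[[0,0,45],0,1],[[10,2,45],0,1],[[10,2,45],0,1],[[10,2,25],0,1],[[10,2,0],0,1],[[0,0,0],0,1],[[0,0,0],0,1]])

```text
clock: 6.05
position: [0.6479, 0.226, 0.2556]
tool_rot: [-3.141, -0.001, -2.936]
force: [-0.9, 0.4, 0.1]
grip_width: 0.0004
finger_force: 0.0
```

```bash
python3 - <<'E'
from workcell import bot, grab_frame
import cv2,pickle
f=grab_frame("wrist"); pickle.dump(f,open("w2.pkl","wb"))
i=f["image"][:,:,::-1]; cv2.imwrite("pics/w2.png",cv2.resize(i[40:300,150:430],None,fx=2.3,fy=2.3,interpolation=cv2.INTER_CUBIC))
s=bot.observe(); print(s["clock"],s["position"],s["tool_rot"])
E
```

```text
6.1 [0.64775775 0.22595175 0.25551872] [-3.14136155e+00 -1.36362357e-03 -2.93632939e+00]
```

View pics/w2.png

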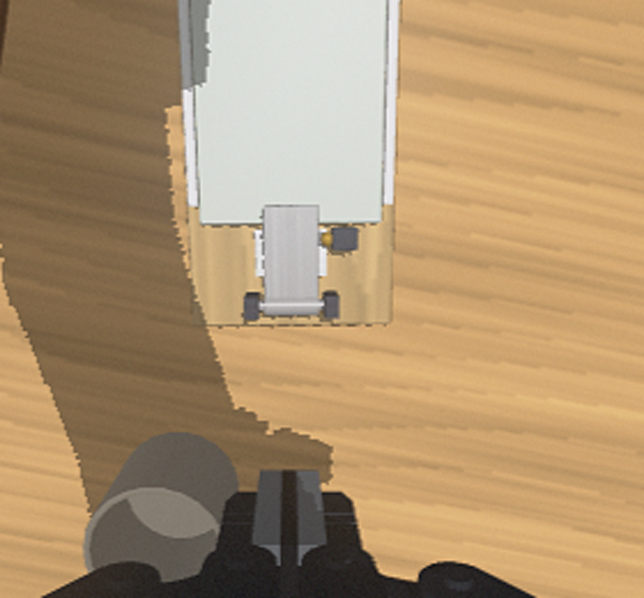

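The far clip is shut: its tip lies over the tile end at crop (290,206). The tile's far corners are (200,223) and (381,222), and the base's far corner is (392,324). I'll combine these with the first wrist view.

```bash
python3 - <<'E'
from h import *; import pickle
w=pickle.load(open("w1.pkl","rb")); v=pickle.load(open("w2.pkl","rb"))
q=lambda x,y:((x+.5)/2.3-.5+150,(y+.5)/2.3-.5+40)
M2=[(.07,-.05),(.07,.05),(.128,.058)]
W2=[onz(v,q(200,223),.02),onz(v,q(381,222),.02),onz(v,q(392,324),.012)]
M1=[(-.07,.05),(-.07,-.05),(-.128,.058),(-.128,-.058)]
W1=[onz(w,(306,138),.02),onz(w,(223,138),.02),onz(w,(313,86),.012),onz(w,(216,86),.012)]
print(fit(M1,W1),fit(M2,W2),fit(M1+M2,W1+W2),sep="\n")
i=v["image"][0:160,200:360,::-1]; cv2.imwrite("pics/near.png",cv2.resize(i,None,fx=3,fy=3,interpolation=cv2.INTER_CUBIC))
print([proj(v,(.4378,.1817,.028))])
E
```

```text
(array([0.5270549 , 0.20214022]), np.float64(0.20211395754580716), np.float64(2.5142602306182233))
(array([0.52545518, 0.20197666]), np.float64(0.21367114128589576), np.float64(0.7353281812209067))
(array([0.52621288, 0.20261113]), np.float64(0.20863843442003904), np.float64(2.7837606519898332))
[array([273.84391515, -15.917922  ])]
```

Call:
arm_command(commands=[[[-6,-39,0],-0.004,1],[[-6,-39,0],-0.004,1],[[-6,-39,0],-0.004,1],[[-6,-39,0],-0.004,1],[[-6,-39,0],-0.004,1],[[-6,-39,0],-0.004,1],[[-6,-39,0],-0.004,1],[[-6,-39,0],-0.004,1],[[-6,-39,0],-0.004,1],[[-6,-39,0],-0.004,1],[[-6,-39,0],0,1],[[0,0,0],0,1],[[0,0,0],0,1]])

```text
clock: 7.4
position: [0.5817, -0.2033, 0.2558]
tool_rot: [3.141, -0.001, -2.978]
force: [0.7, 0.5, -0.7]
grip_width: -0.0001
finger_force: 0.0
```

```bash
python3 - <<'E'
from workcell import bot, grab_frame
import cv2,pickle
f=grab_frame("wrist"); pickle.dump(f,open("w3.pkl","wb"))
i=f["image"][:,:,::-1]; cv2.imwrite("pics/w3.png",cv2.resize(i[20:280,150:430],None,fx=2.3,fy=2.3,interpolation=cv2.INTER_CUBIC))
s=bot.observe(); print(s["clock"],s["position"],s["tool_rot"])
E
```

```text
7.45 [ 0.58219577 -0.20210374  0.25589274] [ 3.14082974e+00 -4.94805675e-04 -2.97613147e+00]
```

View pics/w3.png

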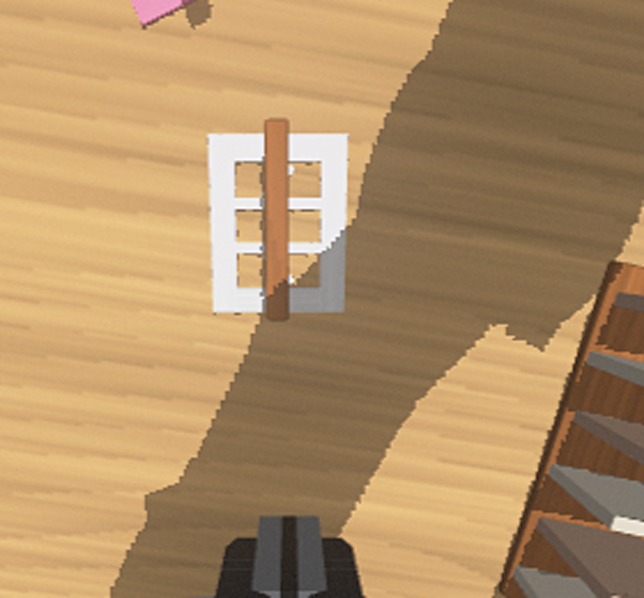

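The wrist view shows the stencil with plate corners at crop (208,135), (349,134), (345,311) and (213,313). Its wooden bar runs from (276.5,119) to (277,320).

```bash
python3 - <<'E'
from h import *; import pickle
w=pickle.load(open("w3.pkl","rb")); t=pickle.load(open("top0.pkl","rb"))
q=lambda x,y:((x+.5)/2.3-.5+150,(y+.5)/2.3-.5+20)
c=[(349,134),(208,135),(213,313),(345,311)]
print(fit([(-.048,.038),(-.048,-.038),(.048,-.038),(.048,.038)],[onz(w,q(*p),.003) for p in c]))
n,f=q(276.5,119),q(277,320)
for z in(.046,.05): a,b=onz(w,n,z),onz(w,f,z); d=b-a; print(a,b,(a+b)/2,np.arctan2(d[1],d[0]),np.linalg.norm(d))
Q=lambda x,y:((x+.5)/4-.5+330,(y+.5)/4-.5+180)
print(tri(t,Q(120,172),w,n),tri(t,Q(92,40),w,f))
E
```

```text
(array([ 0.50630238, -0.22022638]), np.float64(0.16669120637578594), np.float64(0.9166714362015549))
[ 0.45885296 -0.22837948  0.046     ] [ 0.55323928 -0.2130539   0.046     ] [ 0.50604612 -0.22071669  0.046     ] 0.1609660343105989 0.09562243552592134
[ 0.45949278 -0.22821258  0.05      ] [ 0.55280261 -0.21306179  0.05      ] [ 0.5061477  -0.22063718  0.05      ] 0.16096603431059883 0.09453184722928178
[ 0.45478631 -0.2306977   0.02463516] [ 0.55586875 -0.21296552  0.03167102]
```

Call:
arm_command(commands=[[[-13,-3,-18],0,-1],[[-13,-3,-18],0,-1],[[-13,-3,-18],0,-1],[[-13,-3,-18],0,-1],[[-13,-3,-18],0,-1],[[-12,-3,-18],0,-1],[[0,0,-30],0,-1],[[0,0,-30],0,-1],[[0,0,-30],0,-1],[[0,0,-15],0,-1],[[0,0,-15],0,-1],[[0,0,0],0,-1],[[0,0,0],0,-1]])

```text
clock: 8.75
position: [0.5059, -0.2208, 0.0289]
tool_rot: [-3.141, 0.001, -2.976]
force: [0.3, -0.6, 0.2]
grip_width: 0.0856
finger_force: 0.0
```

Call:
arm_command(commands=[[[0,0,-2],0,0.4],[[0,0,0],0,1],[[0,0,0],0,1],[[0,0,0],0,1],[[0,0,0],0,1],[[0,0,0],0,1],[[0,0,0],0,1],[[0,0,0],0,1],[[0,0,0],0,1],[[0,0,0],0,1]], newtons=60)

```text
clock: 9.75
position: [0.5056, -0.221, 0.0266]
tool_rot: [-3.141, 0.0, -2.976]
force: [-1.3, -0.5, 6.5]
grip_width: 0.0108
finger_force: 58.9
```

Call:
arm_command(commands=[[[0,0,3],0,1],[[0,0,5],0,1],[[0,0,10],0,1],[[0,0,20],0,1],[[0,0,30],0,1],[[0,0,30],0,1],[[0,0,30],0,1],[[0,0,30],0,1],[[0,0,25],0,1],[[0,0,12],0,1],[[0,0,5],0,1],[[0,0,0],0,1],[[0,0,0],0,1]])

```text
clock: 11.05
position: [0.505, -0.2207, 0.2252]
tool_rot: [3.141, -0.001, -2.976]
force: [0.5, -0.3, -0.8]
grip_width: 0.0109
finger_force: 58.6
```

```bash
python3 - <<'E'
from workcell import bot, grab_frame
import cv2,pickle,numpy as np
fs={n:grab_frame(n) for n in("wrist","top","side")}; pickle.dump(fs,open("f4.pkl","wb"))
i=fs["wrist"]["image"][:,:,::-1]
t=cv2.resize(fs["top"]["image"][130:270,320:420,::-1],None,fx=3,fy=3,interpolation=cv2.INTER_CUBIC)
a=np.zeros((420,800,3),np.uint8); a[:,:500]=i[:,30:530]; a[:,500:]=t; cv2.imwrite("pics/w4.png",a)
s=bot.observe(); print(s["clock"],s["position"],s["tool_rot"],s["grip_width"])
E
```

```text
11.2 [ 0.50511159 -0.22078154  0.22537516] [ 3.14096596e+00 -1.36953785e-03 -2.97645409e+00] 0.010755333460825195
```

View pics/w4.png

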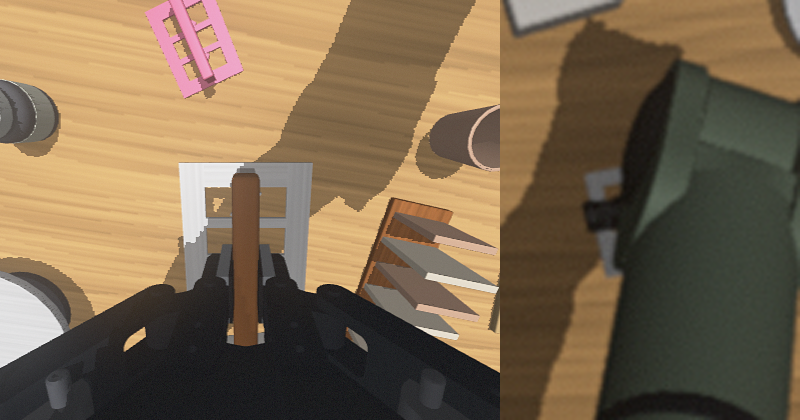

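The stencil is held. Its near plate edge runs from (179,163) to (312,163) in the crop and the bar end is at (245,174). I check its level and its offset in the hand.

```bash
python3 - <<'E'
from h import *; import pickle
w=pickle.load(open("f4.pkl","rb"))["wrist"]
a,b=(209,163),(342,163)
for z in(.1976,.2016,.2056):
    A,B=onz(w,a,z),onz(w,b,z); m=(A+B)/2; d=B-A; th=np.arctan2(-d[0],d[1])
    print(z,np.linalg.norm(d)*1000,th,m[:2]+.048*np.array([np.cos(th),np.sin(th)]))
E
```

```text
0.1976 76.55789181809276 0.16465225834260516 [ 0.50580076 -0.2195804 ]
0.2016 74.74136859255994 0.1646522583426052 [ 0.50532333 -0.21967092]
0.2056 72.92484536702709 0.16465225834260525 [ 0.50484591 -0.21976143]
```

Call:
arm_command(commands=[[[1,10,0],0,1],[[1,22,0],0,1],[[2,32,0],0.005,1],[[2,36,0],0.005,1],[[2,36,0],0.005,1],[[2,36,0],0.005,1],[[2,36,0],0.005,1],[[2,36,0],0.005,1],[[2,36,0],0.005,1],[[2,36,0],0.005,1],[[1,36,0],0.002,1],[[1,34,0],0,1],[[1,24,0],0,1],[[0,12,0],0,1],[[0,0,-10],0,1],[[0,0,-20],0,1],[[0,0,-25],0,1],[[0,0,-20],0,1],[[0,0,0],0,1],[[0,0,0],0,1]])

```text
clock: 13.2
position: [0.5265, 0.2001, 0.1513]
tool_rot: [-3.141, -0.001, -2.936]
force: [0.3, 0.3, -0.0]
grip_width: 0.0112
finger_force: 58.5
```

```bash
python3 - <<'E'
from workcell import bot, grab_frame
import cv2,pickle,numpy as np
fs={n:grab_frame(n) for n in("wrist","top","side")}; pickle.dump(fs,open("f5.pkl","wb"))
i=fs["wrist"]["image"][:,:,::-1]
w=cv2.resize(i[60:310,150:400],None,fx=2.2,fy=2.2,interpolation=cv2.INTER_CUBIC)
t=cv2.resize(fs["side"]["image"][110:220,235:318,::-1],None,fx=3,fy=3,interpolation=cv2.INTER_CUBIC)
a=np.zeros((550,800,3),np.uint8); a[:,:550]=w; a[:330,550:799]=t; cv2.imwrite("pics/w5.png",a)
s=bot.observe(); print(s["clock"],s["position"],s["tool_rot"],s["grip_width"],s["force"])
E
```

```text
13.35 [0.52701587 0.20092543 0.15233394] [ 3.14139233e+00  1.53697496e-03 -2.93489780e+00] 0.01051586605877674 [ 0.10052813  0.29907154 -1.25962574]
```

View pics/w5.png

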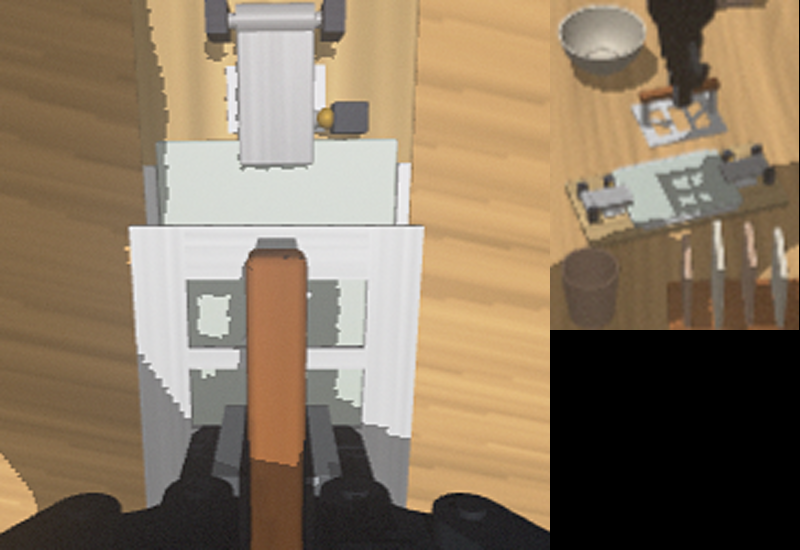

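Both clips are shut. The near clip's tip is at crop (275,165) and the tile's near corners are (163,141) and (397,140). The plate's near corners are (130,227) and (424,227). I work out the remaining offset.

```bash
python3 - <<'E'
from h import *; import pickle
w=pickle.load(open("f5.pkl","rb"))["wrist"]
q=lambda x,y:((x+.5)/2.2-.5+150,(y+.5)/2.2-.5+60)
def e(a,b,z,L):
    A,B=onz(w,q(*a),z),onz(w,q(*b),z); m=(A+B)/2; d=B-A; th=np.arctan2(-d[0],d[1]); 
    print(z,np.linalg.norm(d)*1000,th,m[:2]+L*np.array([np.cos(.207),np.sin(.207)]))
e((163,141),(397,140),.02,.07)
e((238,165),(313,164),.028,.06)
e((205,39),(344,38),.024,.12) # cheek near faces, outer sides y +-26
for z in(.124,.128,.131): e((130,227),(424,227),z,.048)
E
```

```text
0.02 95.38191129098227 0.20975864193873717 [0.52650088 0.20258655]
0.028 29.96904645356585 0.21856733861589395 [0.52615537 0.20063125]
0.024 53.59322067734687 0.21235146943309907 [0.53894793 0.20299742]
0.124 76.77313887480128 0.20559594178589163 [0.52719097 0.20127492]
0.128 74.94790384730301 0.2055959417858918 [0.52671489 0.20116781]
0.131 73.57897757667934 0.20559594178589155 [0.52635783 0.20108747]
```

Call:
arm_command(commands=[[[0,1,-8],0.003,1],[[0,0,-15],0,1],[[0,0,-18],0,1],[[0,0,-16],0,1],[[0,0,-12],0,1],[[0,0,-10],0,1],[[0,0,-6],0,1],[[0,0,-4],0,1],[[0,0,-3],0,1],[[0,0,-2],0,1],[[0,0,0],0,1],[[0,0,0],0,1],[[0,0,0],0,1]])

```text
clock: 14.65
position: [0.5266, 0.2022, 0.0576]
tool_rot: [3.142, 0.0, -2.931]
force: [0.6, 0.6, -0.1]
grip_width: 0.0107
finger_force: 58.5
```

```bash
python3 - <<'E'
from workcell import bot, grab_frame
import cv2,pickle,numpy as np
fs={n:grab_frame(n) for n in("wrist","side")}; pickle.dump(fs,open("f6.pkl","wb"))
i=fs["wrist"]["image"][:,:,::-1]
w=cv2.resize(i[60:310,150:400],None,fx=2.2,fy=2.2,interpolation=cv2.INTER_CUBIC)
t=cv2.resize(fs["side"]["image"][135:200,240:320,::-1],None,fx=3,fy=3,interpolation=cv2.INTER_CUBIC)
a=np.zeros((550,800,3),np.uint8); a[:,:550]=w; a[:195,550:790]=t; cv2.imwrite("pics/w6.png",a)
s=bot.observe(); print(s["clock"],s["position"],s["tool_rot"],s["grip_width"],s["force"])
from h import *
w3=pickle.load(open("w3.pkl","rb")); q=lambda x,y:((x+.5)/2.3-.5+150,(y+.5)/2.3-.5+20)
for a,b in(((349,134),(208,135)),((213,313),(345,311))): print(np.linalg.norm(onz(w3,q(*a),.003)-onz(w3,q(*b),.003)))
E
```

```text
14.75 [0.52656328 0.20214065 0.05749729] [ 3.14154619e+00  3.22807803e-04 -2.93140773e+00] 0.01058200244601903 [-0.02067477 -0.54185667 -1.38514095]
0.07638838644519524
0.07662549760352694
```

View pics/w6.png

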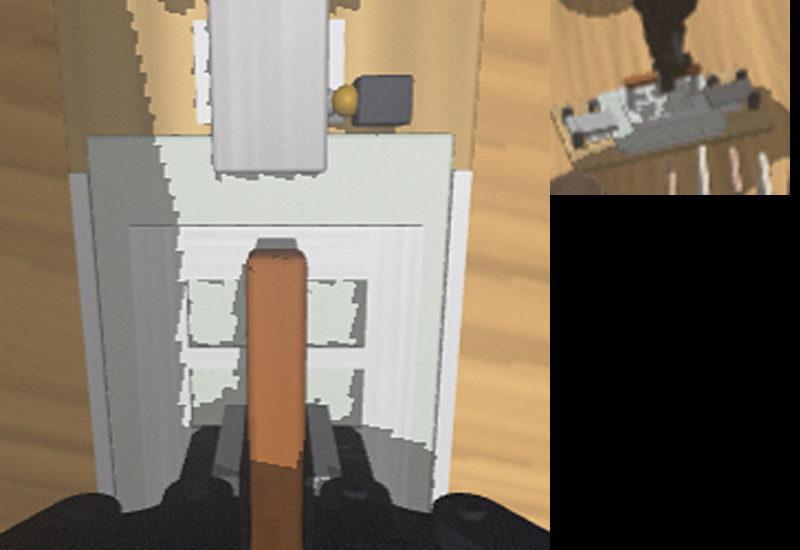

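The stencil hangs inside the tile outline. The tile's near corners are (88,137) and (453,134), and the plate's are (130,226) and (424,226).

```bash
python3 - <<'E'
from h import *; import pickle
w=pickle.load(open("f6.pkl","rb"))["wrist"]
q=lambda x,y:((x+.5)/2.2-.5+150,(y+.5)/2.2-.5+60)
def e(n,a,b,z,L):
    A,B=onz(w,q(*a),z),onz(w,q(*b),z); m=(A+B)/2; d=B-A; th=np.arctan2(-d[0],d[1]); 
    print(n,z,np.linalg.norm(d)*1000,th,m[:2]+L*np.array([np.cos(.209),np.sin(.209)]))
for z in(.018,.02): e("tile",(88,137),(453,134),z,.07)
e("clip",(212,170),(328,170),.028,.06)
for z in(.031,.033,.035): e("plate",(130,226),(424,226),z,.048)
E
```

```text
tile 0.018 98.36630577545615 0.21765374173347551 [0.52667816 0.20131049]
tile 0.02 97.27555125556495 0.21765374173347612 [0.52670067 0.20133038]
clip 0.028 29.949701940091998 0.20972618071781604 [0.52538375 0.20098246]
plate 0.031 76.34677530535217 0.2096378330094564 [0.52698246 0.20318613]
plate 0.033 75.43443006638952 0.20963783300945665 [0.52674591 0.20313061]
plate 0.035 74.52208482742688 0.20963783300945618 [0.52650936 0.20307509]
```

Call:
arm_command(commands=[[[0,-1,0],0.003,1],[[0,-0.5,-0.5],0,1],[[0,0,0],0,1],[[0,0,0],0,1],[[0,0,0],0,1],[[0,0,0],0,1],[[0,0,0],0,1],[[0,0,0],0,1]])

```text
clock: 15.55
position: [0.5264, 0.2006, 0.0568]
tool_rot: [-3.142, -0.0, -2.928]
force: [-0.4, -0.4, -0.9]
grip_width: 0.0107
finger_force: 58.6
```

```bash
python3 -c "
from workcell import bot,ticket
s=bot.observe();print(s['clock'],s['position'],s['tool_rot'],s['force'],s['finger_force'])
print(ticket.job_done())"
```

```text
15.55 [0.5264376  0.20061314 0.05677981] [-3.14155880e+00 -3.84396603e-05 -2.92838929e+00] [-0.43442859 -0.4437768  -0.89881677] 58.55019450187683
the job is handed in; nothing more can be done
None
```

I pressed both clips shut and handed the job in at 15.6 s with the stencil held still, by my measurements level, centred and square to about 1–2 mm, roughly 1 cm above the glaze; I took no picture after the last 1.5 mm correction.

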